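Put the printer's fluid bottles back in their holders

TASK

The ink printer's four fluid bottles stand on the deck after topping up. Put each one back, upright, in the bottle holder whose pocket matches the shape and size of its foot, standing right down on the pocket's floor. Set the bottles down rather than drop them, do not tip them over, and leave the grease jar and the stubby screwdriver where they are.

Things in the scene. Friction and masses are not known exactly. Their poses are not given: they have to be found in the camera images.
- big_square_bottle: Large square bottle: foot 70 x 70 mm, 145 mm tall; cap 46 mm in diameter, from 121 to 145 mm above the underside; about 0.5 kg. x and y lie along its sides. Loose black plastic bottle with a black screw cap on its axis. Origin: centre of the underside, z up.
- small_square_bottle: Small square bottle: foot 44 x 44 mm, 110 mm tall; cap 34 mm in diameter, from 86 to 110 mm above the underside; about 0.15 kg. x and y lie along its sides. Loose black plastic bottle with a black screw cap on its axis. Origin: centre of the underside, z up.
- flat_bottle: Flat oblong bottle: foot 88 mm along its x by 46 mm along its y, 130 mm tall; cap 38 mm in diameter, from 106 to 130 mm above the underside; about 0.3 kg. Loose black plastic bottle with a black screw cap on its axis. Origin: centre of the underside, z up.
- round_bottle: Round bottle: 60 mm in diameter, 130 mm tall, white paper band; cap 40 mm in diameter, from 106 to 130 mm above the underside; about 0.25 kg. Loose black plastic bottle with a black screw cap on its axis. Origin: centre of the underside, z up.
- big_square_holder: Holder of the large square bottle: inside 86 x 86 mm, x and y along its walls. Dark sheet-metal pocket fixed to the deck, open on top: floor 4 mm above the deck, walls 3 mm thick, 36 mm high (square-cornered ones notched to 18 mm in the -x wall), flat screw ears 15 mm long on the +y and -y sides, aluminium sensor 14 mm deep outside the +x wall. Origin: on the deck under the centre, z up.
- small_square_holder: Holder of the small square bottle: inside 60 x 60 mm, x and y along its walls. Dark sheet-metal pocket fixed to the deck, open on top: floor 4 mm above the deck, walls 3 mm thick, 36 mm high (square-cornered ones notched to 18 mm in the -x wall), flat screw ears 15 mm long on the +y and -y sides, aluminium sensor 14 mm deep outside the +x wall. Origin: on the deck under the centre, z up.
- flat_holder: Holder of the flat bottle: inside 104 mm along its x by 62 mm along its y. Dark sheet-metal pocket fixed to the deck, open on top: floor 4 mm above the deck, walls 3 mm thick, 36 mm high (square-cornered ones notched to 18 mm in the -x wall), flat screw ears 15 mm long on the +y and -y sides, aluminium sensor 14 mm deep outside the +x wall. Origin: on the deck under the centre, z up.
- round_holder: Holder of the round bottle: a round cup 76 mm across inside. Dark sheet-metal pocket fixed to the deck, open on top: floor 4 mm above the deck, walls 3 mm thick, 36 mm high (square-cornered ones notched to 18 mm in the -x wall), flat screw ears 15 mm long on the +y and -y sides, aluminium sensor 14 mm deep outside the +x wall. Origin: on the deck under the centre, z up.
- grease_jar: Bystander: white jar with metal lid, 50 mm in diameter, 66 mm tall, standing loose between bottles and holders. Origin: centre of its underside.
- stubby_driver: Bystander: stubby screwdriver lying loose on the deck, 112 mm long along its x, 22 mm high. Origin: on the deck near its middle (it reaches from x = -55 to x = +57 mm).
Mind the look-alikes: they are no part of the job. What is shaped like the small_square_bottle but green or orange is not meant.

How it is judged:
At the end, for the whole second after the job is handed in: Each of the four bottles stands in its own holder: its axis within 15 mm of the holder's centre, its underside on the pocket's floor (less than 8 mm above the deck), upright within 0.1 rad, at rest and released (horizontal distance between big_square_bottle and big_square_holder below 0.015 m and z of big_square_bottle in the frame of big_square_holder between 0 and 0.008 m and angle between each of big_square_bottle, small_square_bottle, flat_bottle, round_bottle's own z axis and vertical below 0.1 rad and linear speed of each of big_square_bottle, small_square_bottle, flat_bottle, round_bottle below 0.02 m/s and angular speed of each of big_square_bottle, small_square_bottle, flat_bottle, round_bottle below 0.1 rad/s and horizontal distance between small_square_bottle and small_square_holder below 0.015 m and z of small_square_bottle in the frame of small_square_holder between 0 and 0.008 m and horizontal distance between flat_bottle and flat_holder below 0.015 m and z of flat_bottle in the frame of flat_holder between 0 and 0.008 m and horizontal distance between round_bottle and round_holder below 0.015 m and z of round_bottle in the frame of round_holder between 0 and 0.008 m); the robot touches nothing.
It fails at once if a bottle is tipped more than 40 degrees (angle between any of big_square_bottle, small_square_bottle, flat_bottle, round_bottle's own z axis and vertical above 0.7 rad).
It fails at once if a bottle is dropped (moves faster than 0.7 m/s with no finger on it, a free fall of about 25 mm) ((contact force between big_square_bottle and the fingers below 0.05 N and linear speed of big_square_bottle above 0.7 m/s) or (contact force between small_square_bottle and the fingers below 0.05 N and linear speed of small_square_bottle above 0.7 m/s) or (contact force between flat_bottle and the fingers below 0.05 N and linear speed of flat_bottle above 0.7 m/s) or (contact force between round_bottle and the fingers below 0.05 N and linear speed of round_bottle above 0.7 m/s)).
It fails at once if the grease jar or the screwdriver is shifted by more than 30 mm, or the jar knocked over (distance of any of grease_jar, stubby_driver from where it was at the start of the episode above 0.03 m or angle between grease_jar's own z axis and vertical above 0.5 rad).
It also fails if it takes over 120 s, if anything falls off the work surface, if the arm or the gripper's body presses on something with over 40 N, if the wrist force passes 120 N, or if a joint passes its speed limit or range.

ROBOT

A 7-joint arm with a two-finger parallel gripper is mounted at the origin on the work surface. World frame = base frame: x ahead of the robot, y to its left, z up, the work surface at z = 0. Lengths are in m, angles in rad, forces in N, time in s.
With the tool pointing down it reaches from about 0.4 to 0.925 m from the base axis. Payload 5.6 kg.
Tool frame: the origin (TCP) lies at the very end of the fingers, on their centre line; the grasp point (between the pads) lies 19 mm behind it; z points along the fingers, y is the line along which they close (so a half turn about z gives the same grasp; the last joint's range is limited). The gripper opens to 85 mm and grips with 20 to 120 N. Pads are 22 mm wide; open, the fingers measure 114 mm over their backs; the gripper's body (76 mm by 85 mm) begins 54 mm behind the grasp point. The pads swing forward as they close: fully open they stand 13 mm farther back than shut.
Start: joints at [-1.151, 0.468, -0.012, 1.603, 0.006, 1.071, -0.056], TCP at [0.29, 0.582, 0.207] pointing down, gripper open.
Joint ranges: [-2.53, 2.53], [-0.31, 2.02], [-1.57, 1.55], [0.28, 2.44], [-1.29, 4.43], [0.15, 1.84], [-2.92, 2.92]. Speed limits (rad/s): [2.57, 2.57, 3.14, 3.14, 3.14, 3.14, 3.14].

INTERFACE

Orientations are given as a rotation vector (axis times angle).
In Python, from station import robot gives the robot as it stands.
- The arm moves only by the tool servo_tool, never from a script. Its argument "steps" is a list of rows, each a list of 2 entries, a list of its own where there are three numbers: the shift along the world's x, y, z in m, then the turn, a rotation vector about the world's x, y, z in rad. In form: [[[x, y, z], [rx, ry, rz]], ...]. A call has 1 to 10 rows; each row is the pose to reach, as a shift and turn from the pose commanded when the call began; what a row does not reach only later rows make up. A row lasts 1/8 s, in which the tool goes at most 62.5 mm and 10.7 degrees, less where a joint would pass 70% of its speed; a pose out of reach is approached as far as the arm can. A call with a gripper value outside its range is refused whole. "jaw" is the gripper's target within -1 to 1 (fully open at 1, half-way at 0, shut at -1), set as the call begins (left out, the last holds). The fingers move at their own pace and stop on an object; "force" is the grip in N (left out, the last holds). Time passes only in rows, so rows that repeat a pose let the fingers close. It gives the time, the measured TCP pose, the force, the opening and the grip force at its end, in the units of the state.
- robot.observe(): the state, without advancing time (a new reading comes with each control period).
- robot.read_camera(name): name is "side" or "top"; returns the picture (384x512x3 uint8, red, green, blue); there is no depth.
- robot.camera_params(name): a dict with "K" (3x3 intrinsics, pixels), "D" ([k1, k2, p1, p2, k3] as OpenCV has them; the pictures are not rectified), "extrinsics" (4x4, takes a point from world to camera coordinates). Camera axes: x right, y up, looking along -z (the intrinsics and any distortion apply to the point x, -y, -z); pixel columns grow to the right and rows downward; lengths in m; the calibration is good to about 2 mm. A picture is of the moment at which its call begins. camera_params takes no time and is no camera call.
- robot.hand_in(): hands the job in; it is judged then, once.
The state is a dict: "t": time; "joints": joint angles; "joint_vel": joint speeds; "tau": joint torques, N m; "position": TCP position; "tool_rot": TCP orientation; "wrist_force": force on the tool from outside, world axes, zero at the start; "ft_torque": the same for the moment, N m; "opening": finger opening in m; "grasp_force": force on a finger pad.
Only numpy, scipy, OpenCV 4.12 (cv2) and the standard library are available. Lean on these libraries where they do the work, as an engineer would, in place of code of your own. Each camera call takes 0.05 s, during which the arm holds its last target. There are 200 camera calls.

## Working session

There is one attempt and no reset: what is moved stays moved. The work goes in short steps, Python scripts to look and compute and a tool call to move; the robot and the scene stay as the last step left them, time stands still between calls to the robot, and variables do not carry over. Pictures are saved under pics/ and viewed, at most 14 in all, crops included, and the job is handed in when it is done.

Besides the shell and the picture viewer there is one more tool, called after ">>>" as a command line: name --argument value ..., lists and objects as JSON in quotes. servo_tool: Moves the arm, as the interface text tells. Its arguments: {"type":"object","properties":{"steps":{"type":"array","items":{"type":"array"}},"jaw":{"type":"number"},"force":{"type":"number"}},"required":["steps"]}

```bash
ls; mkdir -p pics
cat > h.py <<'E'
from station import robot
import cv2, numpy as np
def snap(n,f):
    im=robot.read_camera(n); cv2.imwrite('pics/'+f,cv2.cvtColor(im,cv2.COLOR_RGB2BGR)); return im
def ray(n,px):
    p=robot.camera_params(n);K=np.array(p['K'],float);D=np.array(p['D'],float);E=np.array(p['extrinsics'])
    u=cv2.undistortPoints(np.array(px,float).reshape(-1,1,2),K,D).reshape(-1,2)
    d=np.c_[u[:,0],-u[:,1],-np.ones(len(u))]@E[:3,:3]
    return -E[:3,:3].T@E[:3,3],d
def at(n,px,z):
    o,d=ray(n,px); s=(np.atleast_1d(z)-o[2])/d[:,2]; return o+d*s[:,None]
def proj(n,P):
    p=robot.camera_params(n);E=np.array(p['extrinsics']);q=np.array(P,float).reshape(-1,3)@E[:3,:3].T+E[:3,3]
    q=q*[1,-1,-1]; return cv2.projectPoints(q,np.zeros(3),np.zeros(3),np.array(p['K'],float),np.array(p['D'],float))[0].reshape(-1,2)
E
python3 - <<'E'
from h import *
for n in('top','side'):
    im=snap(n,n+'0.png'); cv2.imwrite(f'pics/{n}0b.png',cv2.resize(cv2.cvtColor(im,cv2.COLOR_RGB2BGR),(800,600),interpolation=cv2.INTER_CUBIC))
    p=robot.camera_params(n);E=np.array(p['extrinsics']);print(n,-E[:3,:3].T@E[:3,3],E[:3,:3])
s=robot.observe();print(s['position'],s['tool_rot'],s['t'],s['opening'])
E
```

```text
pics
top [ 0.41722555 -0.02038165  1.00052249] [[-1.19715174e-02 -9.99927088e-01 -1.58157569e-03]
 [ 9.95361307e-01 -1.20678226e-02  9.54475549e-02]
 [-9.54596818e-02 -4.31587177e-04  9.95433204e-01]]
side [0.07807154 0.60303311 0.56366418] [[-0.79420427 -0.60717439  0.0240592 ]
 [ 0.36043689 -0.43884812  0.82310241]
 [-0.48920837  0.66238327  0.5673831 ]]
[0.29001419 0.58110463 0.2059221 ] [-7.20499894e-01 -3.05760649e+00  2.50692692e-03] 0.1 0.08551627214360859
```

View pics/top0b.png

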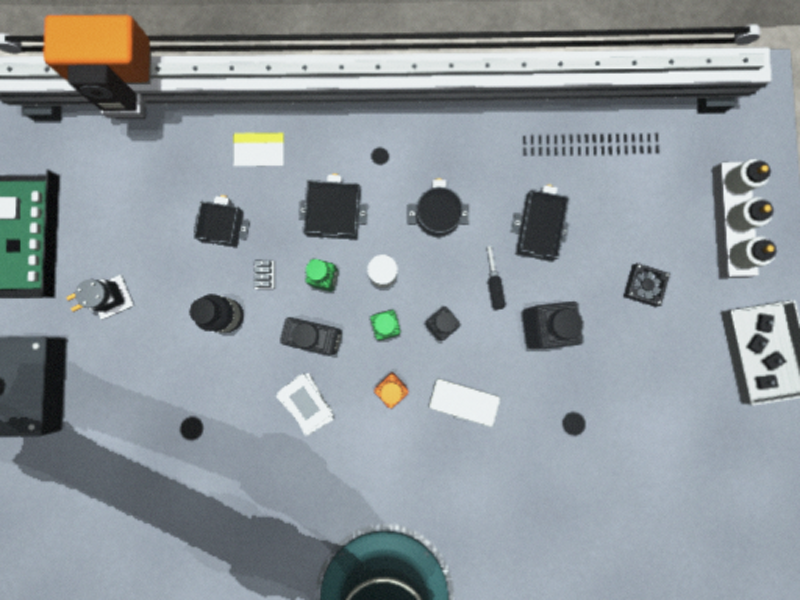

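View pics/side0b.png

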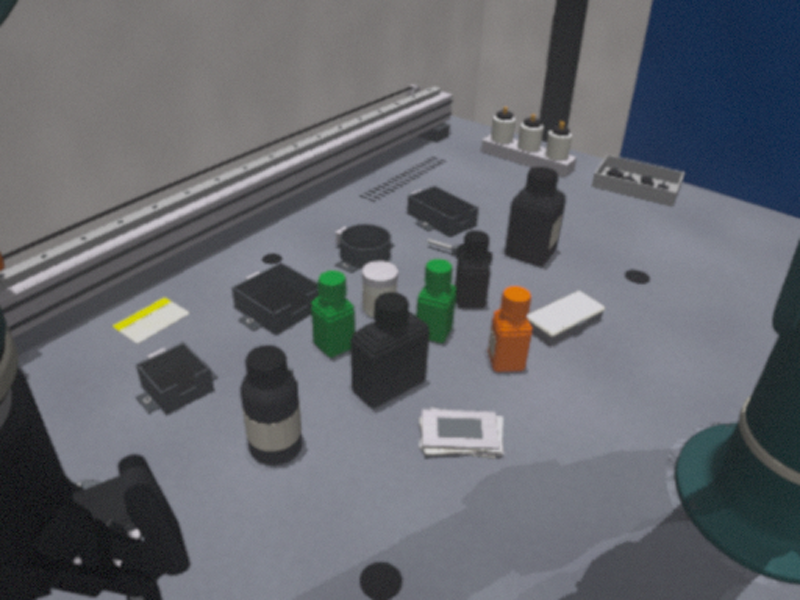

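In the top view (800x600), the black bottles are round (213,313), flat (311,335), small square (442,324) and big square (553,325). The look-alikes are green at (320,272) and (385,325) and orange at (391,390), so I choose the black one at (442,324). The holders are small (219,221), big (332,209), round (439,210) and flat (543,224). The jar is at (382,270) and the screwdriver at (495,280).

Run:
```python
from h import *
a=cv2.imread('pics/top0.png')
for i,(x,w) in enumerate([(115,140),(255,140)]):
    cv2.imwrite(f'pics/c{i}.png',cv2.resize(a[105:235,x:x+w],None,fx=5,fy=4.6 if 0 else 5,interpolation=cv2.INTER_CUBIC).clip(0,255)) 
    b=cv2.imread(f'pics/c{i}.png').astype(float); b=255*(b/255)**0.5; b=b[:600]; cv2.imwrite(f'pics/c{i}.png',b)
```

```text
[ WARN:0@0.112] global loadsave.cpp:1063 imwrite_ Unsupported depth image for selected encoder is fallbacked to CV_8U.
```

View pics/c0.png

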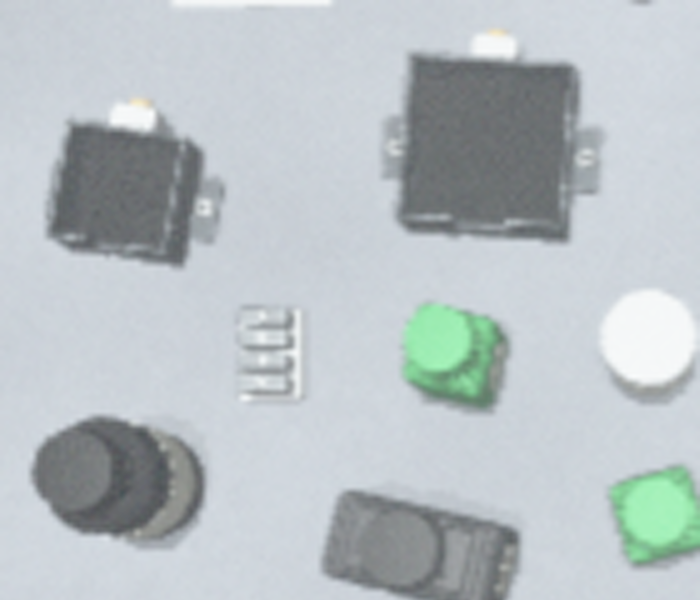

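View pics/c1.png

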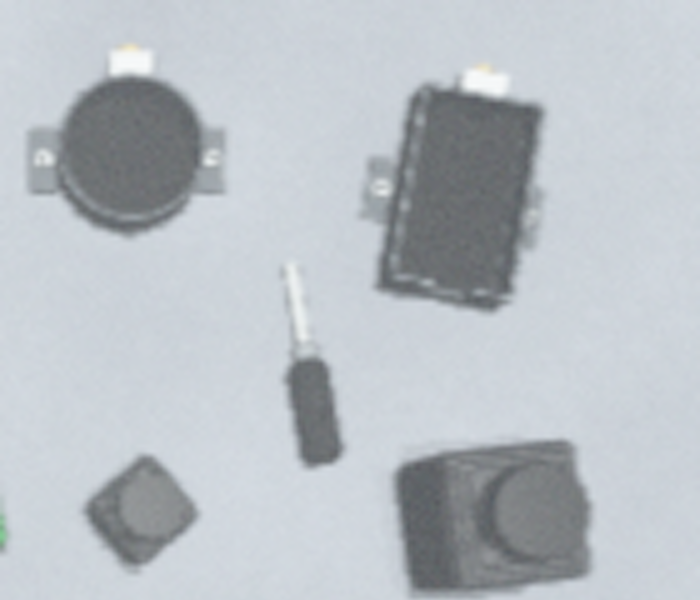

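The crops show the cap centres and holder rims clearly. I'll fit poses from these and check them with a wireframe overlay.

```bash
cat > fit.py <<'E'
from h import *
from scipy.optimize import least_squares
def px(c,p): return (np.array(p,float)+.5)/5-.5+np.array([[115,105],[255,105]][c])
def hold(c,pts,sx,sy):
    m=np.array([[1,1],[1,-1],[-1,-1],[-1,1]])*np.array([sx,sy])/2
    P=at('top',px(c,pts),.036)[:,:2]  # TL,TR,BR,BL in picture (+x up, +y left)
    f=lambda q:((m@np.array([[np.cos(q[2]),np.sin(q[2])],[-np.sin(q[2]),np.cos(q[2])]])+q[:2])-P).ravel()
    r=least_squares(f,[*P.mean(0),0]);return r.x,np.abs(r.fun).max()
def bot(c,cap,zc,e,ze):
    P=at('top',px(c,[cap]),zc)[0,:2]; y=None
    if e: d=np.diff(at('top',px(c,e),ze),axis=0)[0]; y=np.arctan2(d[1],d[0])
    return P,y
H={}
H['sh']=hold(0,[(70,122),(185,138),(167,258),(48,236)],.066,.066)
H['bh']=hold(0,[(411,55),(577,65),(567,234),(403,222)],.092,.092)
H['fh']=hold(1,[(428,88),(542,103),(513,296),(400,283)],.110,.068)
for k in H: print(k,H[k][0].round(4),H[k][1].round(4))
H['rh']=(np.r_[at('top',px(1,[(131,147)]),.036)[0,:2],0],0);print(H['rh'])
B={'rb':bot(0,(73,474),.130,None,0),'fb':bot(0,(402,548),.130,[(345,490),(520,527)],.1),
'sb':bot(1,(153,505),.110,[(146,455),(198,514)],.08),'bb':bot(1,(541,512),.145,[(445,458),(572,440)],.115)}
for k in B: print(k,B[k])
print('jar',at('top',px(0,[(650,338)]),.066),'drv',at('top',px(1,[(290,265),(318,460)]),.011))
E
cat > ov.py <<'E'
from fit import *
a=cv2.imread('pics/top0.png'); a=(255*(a/255.)**.5).astype(np.uint8)[100:245,115:395]
k=800/280; a=cv2.resize(a,None,fx=k,fy=k,interpolation=cv2.INTER_CUBIC)
def dr(x,y,yw,sx,sy,z,col):
    m=np.array([[1,1],[1,-1],[-1,-1],[-1,1]])*np.array([sx,sy])/2
    R=np.array([[np.cos(yw),np.sin(yw)],[-np.sin(yw),np.cos(yw)]]);m=m@R+[x,y]
    p=(proj('top',np.c_[m,np.full(4,z)])-[115,100]+.5)*k-.5
    cv2.polylines(a,[p.round().astype(int)],True,col,1)
def ci(x,y,r,z,col):
    t=np.linspace(0,2*np.pi,40);p=(proj('top',np.c_[x+r*np.cos(t),y+r*np.sin(t),t*0+z])-[115,100]+.5)*k-.5
    cv2.polylines(a,[p.round().astype(int)],True,col,1)
for n,sx,sy in(('sh',.066,.066),('bh',.092,.092),('fh',.11,.068)):
    for z,c in((.036,(0,0,255)),(0,(255,0,0))): dr(*H[n][0],sx,sy,z,c)
for z,c in((.036,(0,0,255)),(0,(255,0,0))): ci(*H['rh'][0][:2],.041,z,c)
for n,sx,sy,h,r in(('sb',.044,.044,.11,.017),('bb',.07,.07,.145,.023),('fb',.088,.046,.13,.019),('rb',0,0,.13,.02)):
    P,y=B[n]; ci(*P,r,h,(0,255,255))
    if y is not None: 
        for z,c in((h-.03,(0,0,255)),(0,(255,0,0))): dr(*P,y,sx,sy,z,c)
    else:
        for z,c in((.09,(0,0,255)),(0,(255,0,0))): ci(*P,.03,z,c)
cv2.imwrite('pics/ov.png',a)
E
python3 ov.py
```

```text
sh [ 0.6332  0.2823 -0.1623] 0.002
bh [ 0.6555  0.0819 -0.0671] 0.0023
fh [ 0.6242 -0.2851 -0.1685] 0.0038
(array([ 0.65137681, -0.10272906,  0.        ]), 0)
rb (array([0.47322459, 0.27170937]), None)
fb (array([0.435849  , 0.11420069]), np.float64(-1.790903071039016))
sb (array([ 0.454617  , -0.10367101]), np.float64(-2.4374861633086597))
bb (array([ 0.44775626, -0.28234632]), np.float64(-1.4414441119884742))
jar [[ 0.54435288 -0.00427636  0.066     ]] drv [[ 0.59009355 -0.19115431  0.011     ]
 [ 0.48225068 -0.2033878   0.011     ]]
```

View pics/ov.png

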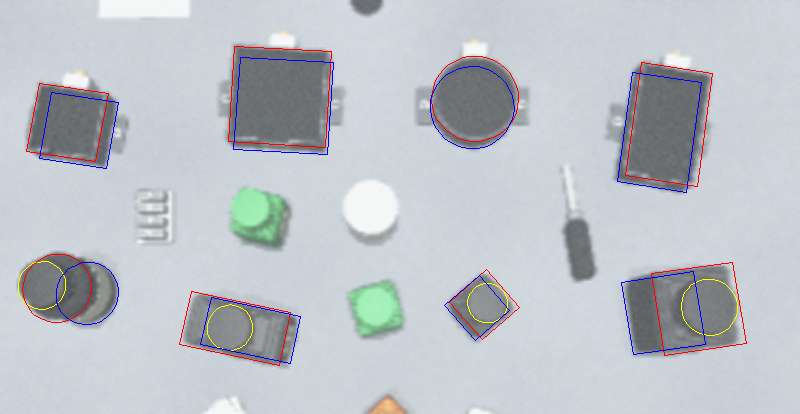

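The overlay fits well, so I'm moving to the round bottle first.

>>> servo_tool --steps '[[[0.05,-0.06,0],[0,0,-0.15]],[[0.09,-0.11,0],[0,0,-0.3]],[[0.12,-0.16,0],[0,0,-0.45]],[[0.14,-0.21,0],[0,0,-0.588]],[[0.165,-0.26,0],[0,0,-0.588]],[[0.183,-0.309,0],[0,0,-0.588]],[[0.183,-0.309,0],[0,0,-0.588]],[[0.183,-0.309,0],[0,0,-0.588]]]' --jaw 1 --force 50

```text
t: 1.1
position: [0.4728, 0.2732, 0.2066]
tool_rot: [-1.575, -2.718, -0.0]
wrist_force: [-0.9, 0.6, 1.2]
opening: 0.0857
grasp_force: 0.0
```

>>> servo_tool --steps '[[[0.0,-0.001,-0.04],[0,0,0]],[[0.0,-0.001,-0.08],[0,0,0]],[[0,-0.001,-0.11],[0,0,0]],[[0,-0.001,-0.13],[0,0,0]],[[0,-0.001,-0.14],[0,0,0]],[[0,-0.001,-0.14],[0,0,0]]]'

```text
t: 1.85
position: [0.4725, 0.2725, 0.0663]
tool_rot: [-1.573, -2.719, 0.001]
wrist_force: [0.2, -0.5, 0.9]
opening: 0.0851
grasp_force: 0.0
```

>>> servo_tool --steps '[[[0,0,0],[0,0,0]],[[0,0,0],[0,0,0]],[[0,0,0],[0,0,0]],[[0,0,0],[0,0,0]],[[0,0,0],[0,0,0]],[[0,0,0],[0,0,0]],[[0,0,0],[0,0,0]],[[0,0,0],[0,0,0]]]' --jaw -1

```text
t: 2.85
position: [0.4739, 0.272, 0.0677]
tool_rot: [1.576, 2.717, 0.002]
wrist_force: [-1.1, 0.6, 6.7]
opening: 0.0388
grasp_force: 50.1
```

Run:
```python
from h import *
a=snap('side','s1.png');b=cv2.cvtColor(a,cv2.COLOR_RGB2BGR)[180:340,60:330];cv2.imwrite('pics/s1c.png',cv2.resize(b,None,fx=2.5,fy=2.5))
print(robot.observe()['position'])
```

```text
[0.47393321 0.27203945 0.06766608]
```

View pics/s1c.png

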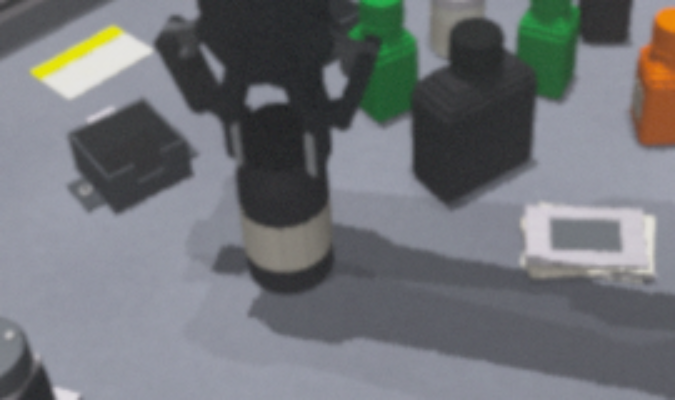

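The side view shows the fingers round the cap and neck, with the bottle upright. I'll lift it as a test.

>>> servo_tool --steps '[[[0,0,0.01],[0,0,0]],[[0,0,0.03],[0,0,0]],[[0,0,0.055],[0,0,0]],[[0,0,0.08],[0,0,0]],[[0,0,0.105],[0,0,0]],[[0,0,0.125],[0,0,0]],[[0,0,0.13],[0,0,0]],[[0,0,0.13],[0,0,0]]]'

```text
t: 3.9
position: [0.4727, 0.2713, 0.1963]
tool_rot: [-1.576, -2.717, 0.001]
wrist_force: [0.0, 0.2, -3.3]
opening: 0.0388
grasp_force: 51.1
```

>>> servo_tool --steps '[[[0.01,-0.02,0],[0,0,0]],[[0.03,-0.06,0],[0,0,0]],[[0.05,-0.105,0],[0,0,0]],[[0.07,-0.15,0],[0,0,0]],[[0.09,-0.195,0],[0,0,0]],[[0.115,-0.24,0],[0,0,0]],[[0.135,-0.285,0],[0,0,0]],[[0.155,-0.33,0],[0,0,0]],[[0.17,-0.36,0],[0,0,0]],[[0.177,-0.375,0],[0,0,0]]]'

```text
t: 5.15
position: [0.6496, -0.1057, 0.1951]
tool_rot: [-1.579, -2.714, 0.003]
wrist_force: [0.2, -0.1, -3.6]
opening: 0.0389
grasp_force: 51.0
```

>>> servo_tool --steps '[[[0,0,0],[0,0,0]],[[0,0,0],[0,0,0]]]'

```text
t: 5.4
position: [0.6497, -0.101, 0.1962]
tool_rot: [-1.572, -2.718, -0.001]
wrist_force: [0.1, 0.2, -4.3]
opening: 0.0386
grasp_force: 51.0
```

Run:
```python
from h import *
a=snap('side','s2.png');t=snap('top','t2.png')
b=cv2.cvtColor(a,cv2.COLOR_RGB2BGR)[60:220,120:400];c=cv2.cvtColor(t,cv2.COLOR_RGB2BGR)[60:200,180:420]
i=np.zeros((600,800,3),np.uint8)
b=cv2.resize(b,(560,320));c=cv2.resize(c,(480,280));i[:320,:560]=b;i[320:,:480]=c
cv2.imwrite('pics/m2.png',i)
```

```text
(no output)
```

View pics/m2.png

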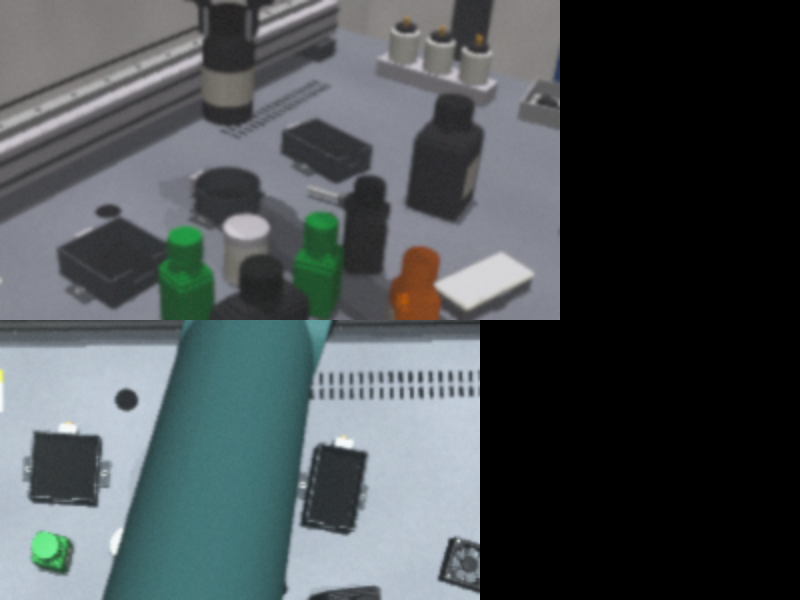

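The bottle hangs upright above the round cup (about (225,185) in the side crop). Lowering it.

>>> servo_tool --steps '[[[0.0015,-0.001,-0.025],[0,0,0]],[[0.0015,-0.001,-0.05],[0,0,0]],[[0.0015,-0.001,-0.07],[0,0,0]],[[0.0015,-0.001,-0.085],[0,0,0]],[[0.0015,-0.001,-0.1],[0,0,0]],[[0.0015,-0.001,-0.11],[0,0,0]],[[0.0015,-0.001,-0.117],[0,0,0]],[[0.0015,-0.001,-0.121],[0,0,0]],[[0.0015,-0.001,-0.121],[0,0,0]]]'

```text
t: 6.62
position: [0.6518, -0.1044, 0.0758]
tool_rot: [1.576, 2.718, 0.0]
wrist_force: [-0.2, -0.5, -3.5]
opening: 0.0389
grasp_force: 51.0
```

>>> servo_tool --steps '[[[0,0,-0.001],[0,0,0]],[[0,0,-0.002],[0,0,0]],[[0,0,-0.003],[0,0,0]],[[0,0,-0.0035],[0,0,0]]]'

```text
t: 7.12
position: [0.6517, -0.1044, 0.0723]
tool_rot: [1.576, 2.718, 0.0]
wrist_force: [-0.0, -0.4, -3.4]
opening: 0.039
grasp_force: 51.0
```

>>> servo_tool --steps '[[[0,0,-0.001],[0,0,0]],[[0,0,-0.0015],[0,0,0]],[[0,0,-0.0015],[0,0,0]]]'

```text
t: 7.5
position: [0.6521, -0.1045, 0.0717]
tool_rot: [1.575, 2.717, 0.001]
wrist_force: [-2.2, 1.3, 6.2]
opening: 0.0391
grasp_force: 51.7
```

>>> servo_tool --steps '[[[0,0,-0.001],[0,0,0]],[[0,0,-0.0015],[0,0,0]],[[0,0,-0.0015],[0,0,0]]]'

```text
t: 7.88
position: [0.6524, -0.1045, 0.0717]
tool_rot: [1.575, 2.717, 0.002]
wrist_force: [-4.2, 1.9, 14.4]
opening: 0.0387
grasp_force: 52.5
```

Contact came at exactly the expected height. Releasing and lifting off.

>>> servo_tool --steps '[[[0,0,0.001],[0,0,0]],[[0,0,0.001],[0,0,0]],[[0,0,0.001],[0,0,0]],[[0,0,0.001],[0,0,0]],[[0,0,0.001],[0,0,0]],[[0,0,0.001],[0,0,0]],[[0,0,0.001],[0,0,0]],[[0,0,0.001],[0,0,0]]]' --jaw 1

```text
t: 8.88
position: [0.6517, -0.1044, 0.0703]
tool_rot: [1.576, 2.718, -0.0]
wrist_force: [-0.4, -0.3, 1.2]
opening: 0.0853
grasp_force: 0.0
```

>>> servo_tool --steps '[[[0,0,0.015],[0,0,0]],[[0,0,0.045],[0,0,0]],[[0,0,0.085],[0,0,0]],[[0,0,0.125],[0,0,0]],[[0,0,0.145],[0,0,0]],[[0,0,0.145],[0,0,0]]]'

```text
t: 9.62
position: [0.6525, -0.1045, 0.217]
tool_rot: [1.574, 2.715, 0.002]
wrist_force: [-0.3, -0.2, 0.3]
opening: 0.0853
grasp_force: 0.0
```

>>> servo_tool --steps '[[[-0.05,0,0],[0,0,0.1]],[[-0.1,0,0],[0,0,0.181]],[[-0.15,0,0],[0,0,0.181]],[[-0.197,0.001,0],[0,0,0.181]],[[-0.197,0.001,0],[0,0,0.181]],[[-0.197,0.001,0],[0,0,0.181]]]'

```text
t: 10.38
position: [0.4549, -0.1032, 0.2147]
tool_rot: [-1.323, -2.849, 0.0]
wrist_force: [-0.4, -0.5, 0.4]
opening: 0.0855
grasp_force: 0.0
```

>>> servo_tool --steps '[[[0,0,-0.05],[0,0,0]],[[0,0,-0.1],[0,0,0]],[[0,0,-0.135],[0,0,0]],[[0,0,-0.155],[0,0,0]],[[0,0,-0.167],[0,0,0]],[[0,0,-0.17],[0,0,0]],[[0,0,-0.17],[0,0,0]]]'

```text
t: 11.25
position: [0.4553, -0.1035, 0.0455]
tool_rot: [1.323, 2.849, 0.0]
wrist_force: [-0.4, 0.8, -0.1]
opening: 0.0852
grasp_force: 0.0
```

>>> servo_tool --steps '[[[0,0,0],[0,0,0]],[[0,0,0],[0,0,0]],[[0,0,0],[0,0,0]],[[0,0,0],[0,0,0]],[[0,0,0],[0,0,0]],[[0,0,0],[0,0,0]],[[0,0,0],[0,0,0]],[[0,0,0],[0,0,0]]]' --jaw -1

```text
t: 12.25
position: [0.455, -0.1036, 0.046]
tool_rot: [1.324, 2.848, 0.001]
wrist_force: [-1.1, -1.0, 6.2]
opening: 0.0337
grasp_force: 49.0
```

>>> servo_tool --steps '[[[0,0,0.01],[0,0,0]],[[0,0,0.03],[0,0,0]],[[0,0,0.06],[0,0,0]],[[0,0,0.09],[0,0,0]],[[0,0,0.12],[0,0,0]],[[0,0,0.14],[0,0,0]],[[0,0,0.15],[0,0,0]],[[0,0,0.15],[0,0,0]]]'

```text
t: 13.25
position: [0.4548, -0.1033, 0.1956]
tool_rot: [1.323, 2.848, 0.001]
wrist_force: [-1.0, -0.3, -1.8]
opening: 0.0337
grasp_force: 50.2
```

>>> servo_tool --steps '[[[0.01,0.02,0],[0,0,0.05]],[[0.03,0.06,0],[0,0,0.15]],[[0.05,0.105,0],[0,0,0.25]],[[0.07,0.15,0],[0,0,0.35]],[[0.09,0.195,0],[0,0,0.45]],[[0.11,0.24,0],[0,0,0.55]],[[0.13,0.285,0],[0,0,0.63]],[[0.15,0.33,0],[0,0,0.68]],[[0.17,0.37,0],[0,0,0.705]],[[0.1785,0.3857,0],[0,0,0.705]]]'

```text
t: 14.5
position: [0.632, 0.2877, 0.1927]
tool_rot: [-0.249, -3.128, -0.002]
wrist_force: [-0.7, 0.4, -1.3]
opening: 0.0338
grasp_force: 50.3
```

>>> servo_tool --steps '[[[0,0,0],[0,0,0]],[[0,0,-0.02],[0,0,0]],[[0,0,-0.04],[0,0,0]],[[0,0,-0.06],[0,0,0]],[[0,0,-0.07],[0,0,0]],[[0,0,-0.08],[0,0,0]],[[0,0,-0.09],[0,0,0]],[[0,0,-0.09],[0,0,0]]]'

```text
t: 15.5
position: [0.6328, 0.2822, 0.1045]
tool_rot: [-0.258, -3.13, 0.001]
wrist_force: [0.2, 1.3, -2.1]
opening: 0.0338
grasp_force: 50.3
```

Run:
```python
from h import *
a=snap('side','s3.png');b=cv2.cvtColor(a,cv2.COLOR_RGB2BGR)[130:330,40:300];cv2.imwrite('pics/s3c.png',cv2.resize(b,None,fx=3,fy=3,interpolation=cv2.INTER_CUBIC))
```

```text
(no output)
```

View pics/s3c.png

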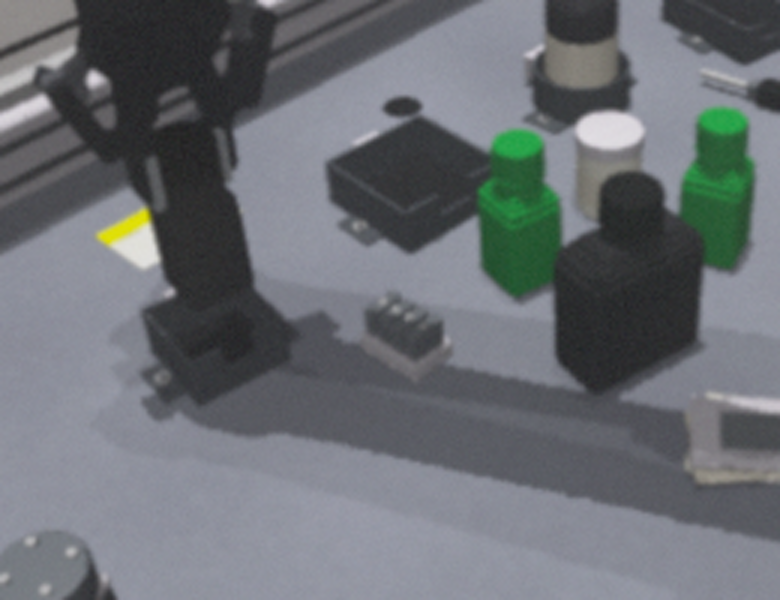

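The round bottle stands in its cup. The small bottle (200,220) is aligned above its pocket, and its lean matches the gripper's perspective. Lowering it.

>>> servo_tool --steps '[[[0,0,-0.015],[0,0,0]],[[0,0,-0.027],[0,0,0]],[[0,0,-0.037],[0,0,0]],[[0,0,-0.045],[0,0,0]],[[0,0,-0.05],[0,0,0]],[[0,0,-0.053],[0,0,0]],[[0,0,-0.054],[0,0,0]],[[0,0,-0.055],[0,0,0]],[[0,0,-0.055],[0,0,0]]]'

```text
t: 16.68
position: [0.6333, 0.2824, 0.0505]
tool_rot: [0.259, 3.131, 0.0]
wrist_force: [-0.4, 0.1, -2.2]
opening: 0.034
grasp_force: 50.3
```

>>> servo_tool --steps '[[[0,0,-0.001],[0,0,0]],[[0,0,-0.0015],[0,0,0]],[[0,0,-0.0015],[0,0,0]]]'

```text
t: 17.05
position: [0.6336, 0.2824, 0.0502]
tool_rot: [0.259, 3.13, 0.001]
wrist_force: [-2.4, -1.6, 5.2]
opening: 0.034
grasp_force: 50.9
```

>>> servo_tool --steps '[[[0,0,0.001],[0,0,0]],[[0,0,0.001],[0,0,0]],[[0,0,0.001],[0,0,0]],[[0,0,0.001],[0,0,0]],[[0,0,0.001],[0,0,0]],[[0,0,0.001],[0,0,0]],[[0,0,0.001],[0,0,0]],[[0,0,0.001],[0,0,0]]]' --jaw 1

```text
t: 18.05
position: [0.6332, 0.2823, 0.0498]
tool_rot: [0.259, 3.131, -0.0]
wrist_force: [0.2, -0.8, 0.5]
opening: 0.085
grasp_force: 0.0
```

>>> servo_tool --steps '[[[0,0,0.015],[0,0,0]],[[0,0,0.045],[0,0,0]],[[0,0,0.085],[0,0,0]],[[0,0,0.125],[0,0,0]],[[0,0,0.16],[0,0,0]],[[0,0,0.16],[0,0,0]]]'

```text
t: 18.8
position: [0.6354, 0.2832, 0.215]
tool_rot: [0.258, 3.124, 0.007]
wrist_force: [0.3, 0.5, -0.8]
opening: 0.0855
grasp_force: 0.0
```

>>> servo_tool --steps '[[[-0.03,-0.02,0],[0,0,-0.17]],[[-0.05,-0.04,0],[0,0,-0.34]],[[-0.07,-0.06,0],[0,0,-0.51]],[[-0.09,-0.08,0],[0,0,-0.68]],[[-0.11,-0.1,0],[0,0,-0.85]],[[-0.13,-0.12,0],[0,0,-1.02]],[[-0.15,-0.13,0],[0,0,-1.19]],[[-0.17,-0.15,0],[0,0,-1.36]],[[-0.19,-0.16,0],[0,0,-1.53]],[[-0.1975,-0.1682,0],[0,0,-1.629]]]'

```text
t: 20.05
position: [0.4342, 0.1136, 0.2096]
tool_rot: [-2.458, -1.955, 0.001]
wrist_force: [-0.0, 0.7, -1.0]
opening: 0.0857
grasp_force: 0.0
```

>>> servo_tool --steps '[[[0,0,0],[0,0,0]],[[0,0,0],[0,0,0]]]'

```text
t: 20.3
position: [0.436, 0.1145, 0.2099]
tool_rot: [2.453, 1.963, 0.001]
wrist_force: [-0.5, -0.1, -0.7]
opening: 0.0852
grasp_force: 0.0
```

>>> servo_tool --steps '[[[0,0,-0.04],[0,0,0]],[[0,0,-0.08],[0,0,0]],[[0,0,-0.11],[0,0,0]],[[0,0,-0.13],[0,0,0]],[[0,0,-0.14],[0,0,0]],[[0,0,-0.144],[0,0,0]],[[0,0,-0.144],[0,0,0]]]'

```text
t: 21.18
position: [0.4362, 0.1143, 0.0661]
tool_rot: [2.454, 1.961, 0.001]
wrist_force: [-0.1, -1.3, 0.4]
opening: 0.0856
grasp_force: 0.0
```

>>> servo_tool --steps '[[[0,0,0],[0,0,0]],[[0,0,0],[0,0,0]],[[0,0,0],[0,0,0]],[[0,0,0],[0,0,0]],[[0,0,0],[0,0,0]],[[0,0,0],[0,0,0]],[[0,0,0],[0,0,0]],[[0,0,0],[0,0,0]]]' --jaw -1

```text
t: 22.18
position: [0.4357, 0.1143, 0.0663]
tool_rot: [-2.454, -1.96, -0.0]
wrist_force: [-2.2, 0.1, 5.6]
opening: 0.0374
grasp_force: 49.4
```

>>> servo_tool --steps '[[[0,0,0.01],[0,0,0]],[[0,0,0.03],[0,0,0]],[[0,0,0.06],[0,0,0]],[[0,0,0.09],[0,0,0]],[[0,0,0.12],[0,0,0]],[[0,0,0.14],[0,0,0]],[[0,0,0.15],[0,0,0]],[[0,0,0.15],[0,0,0]]]'

```text
t: 23.18
position: [0.4357, 0.1141, 0.216]
tool_rot: [2.455, 1.96, 0.001]
wrist_force: [0.2, -0.4, -4.4]
opening: 0.0372
grasp_force: 50.8
```

>>> servo_tool --steps '[[[0.01,-0.015,0],[0,0,-0.06]],[[0.02,-0.04,0],[0,0,-0.16]],[[0.035,-0.075,0],[0,0,-0.29]],[[0.05,-0.11,0],[0,0,-0.42]],[[0.07,-0.15,0],[0,0,-0.56]],[[0.09,-0.19,0],[0,0,-0.7]],[[0.11,-0.23,0],[0,0,-0.84]],[[0.125,-0.265,0],[0,0,-0.98]],[[0.14,-0.3,0],[0,0,-1.12]],[[0.155,-0.33,0],[0,0,-1.24]]]'

```text
t: 24.42
position: [0.59, -0.2201, 0.2151]
tool_rot: [3.136, 0.153, -0.003]
wrist_force: [0.6, 0.8, -3.2]
opening: 0.0372
grasp_force: 50.8
```

>>> servo_tool --steps '[[[0.015,-0.03,0],[0,0,-0.11]],[[0.027,-0.055,0],[0,0,-0.2]],[[0.0333,-0.0693,0],[0,0,-0.26]],[[0.0333,-0.0693,0],[0,0,-0.279]],[[0.0333,-0.0693,-0.02],[0,0,-0.279]],[[0.0333,-0.0693,-0.045],[0,0,-0.279]],[[0.0333,-0.0693,-0.07],[0,0,-0.279]],[[0.0333,-0.0693,-0.09],[0,0,-0.279]],[[0.0333,-0.0693,-0.1],[0,0,-0.279]],[[0.0333,-0.0693,-0.1],[0,0,-0.279]]]'

```text
t: 25.68
position: [0.6238, -0.2847, 0.1151]
tool_rot: [-3.13, 0.268, 0.002]
wrist_force: [-0.9, -0.4, -4.0]
opening: 0.0366
grasp_force: 51.0
```

Run:
```python
from h import *
a=snap('side','s4.png');b=cv2.cvtColor(a,cv2.COLOR_RGB2BGR)[50:210,180:400];b=(255*(b/255.)**.6).astype(np.uint8);cv2.imwrite('pics/s4c.png',cv2.resize(b,None,fx=3.5,fy=3.5,interpolation=cv2.INTER_CUBIC))
```

```text
(no output)
```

View pics/s4c.png

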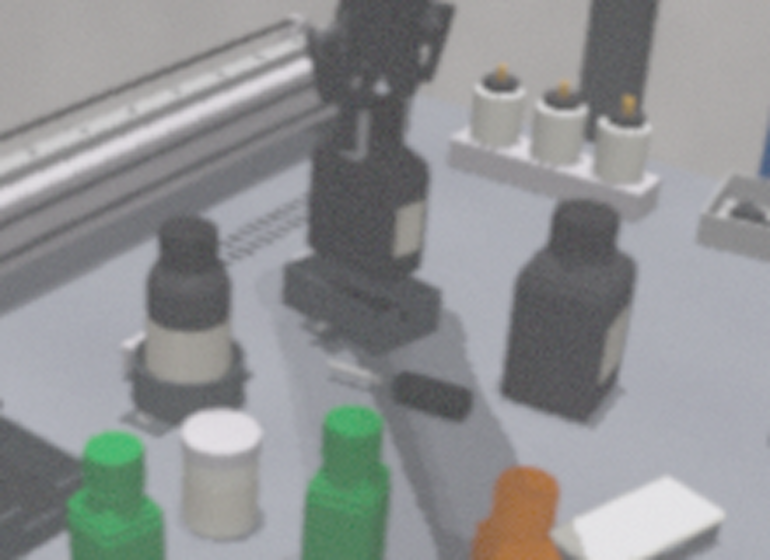

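The flat bottle is aligned over the flat holder, and the round one is seated. Lowering the flat bottle.

>>> servo_tool --steps '[[[0,0,-0.012],[0,0,0]],[[0,0,-0.022],[0,0,0]],[[0,0,-0.031],[0,0,0]],[[0,0,-0.037],[0,0,0]],[[0,0,-0.041],[0,0,0]],[[0,0,-0.043],[0,0,0]],[[0,0,-0.0445],[0,0,0]],[[0,0,-0.0455],[0,0,0]],[[0,0,-0.0455],[0,0,0]]]'

```text
t: 26.85
position: [0.6241, -0.2852, 0.0704]
tool_rot: [3.13, -0.269, 0.0]
wrist_force: [-0.0, 0.1, -3.9]
opening: 0.0367
grasp_force: 51.1
```

>>> servo_tool --steps '[[[0,0,-0.001],[0,0,0]],[[0,0,-0.001],[0,0,0]],[[0,0,-0.001],[0,0,0]]]'

```text
t: 27.22
position: [0.6243, -0.2853, 0.0704]
tool_rot: [-3.13, 0.269, -0.001]
wrist_force: [-2.3, 2.9, 5.8]
opening: 0.0371
grasp_force: 51.6
```

>>> servo_tool --steps '[[[0,0,0.001],[0,0,0]],[[0,0,0.001],[0,0,0]],[[0,0,0.001],[0,0,0]],[[0,0,0.001],[0,0,0]],[[0,0,0.001],[0,0,0]],[[0,0,0.001],[0,0,0]],[[0,0,0.001],[0,0,0]],[[0,0,0.001],[0,0,0]]]' --jaw 1

```text
t: 28.22
position: [0.624, -0.2852, 0.0703]
tool_rot: [3.13, -0.269, -0.0]
wrist_force: [0.1, 0.7, -0.3]
opening: 0.0854
grasp_force: 0.0
```

>>> servo_tool --steps '[[[0,0,0.015],[0,0,0]],[[0,0,0.045],[0,0,0]],[[0,0,0.085],[0,0,0]],[[0,0,0.125],[0,0,0]],[[0,0,0.15],[0,0,0]],[[0,0,0.15],[0,0,0]]]'

```text
t: 28.98
position: [0.6251, -0.2862, 0.2237]
tool_rot: [3.129, -0.269, 0.008]
wrist_force: [-0.3, 0.7, -0.1]
opening: 0.0851
grasp_force: 0.0
```

>>> servo_tool --steps '[[[-0.04,0.001,0],[0,0,0.1]],[[-0.08,0.002,0],[0,0,0.2]],[[-0.12,0.003,0],[0,0,0.3]],[[-0.16,0.003,0],[0,0,0.3]],[[-0.1765,0.003,0],[0,0,0.3]],[[-0.1765,0.003,0],[0,0,0.3]],[[-0.1765,0.003,0],[0,0,0.3]]]'

```text
t: 29.85
position: [0.4491, -0.2819, 0.2203]
tool_rot: [3.134, 0.204, 0.001]
wrist_force: [1.5, -0.3, -0.1]
opening: 0.0852
grasp_force: 0.0
```

>>> servo_tool --steps '[[[-0.001,0,-0.04],[0,0,0]],[[-0.001,0,-0.07],[0,0,0]],[[-0.001,0,-0.09],[0,0,0]],[[-0.001,0,-0.1],[0,0,0]],[[-0.001,0,-0.105],[0,0,0]]]'

```text
t: 30.48
position: [0.447, -0.2825, 0.1151]
tool_rot: [3.135, 0.202, 0.0]
wrist_force: [-0.5, 0.0, -0.5]
opening: 0.0854
grasp_force: 0.0
```

>>> servo_tool --steps '[[[0,0,-0.008],[0,0,0]],[[0,0,-0.016],[0,0,0]],[[0,0,-0.024],[0,0,0]],[[0,0,-0.03],[0,0,0]],[[0,0,-0.034],[0,0,0]],[[0,0,-0.034],[0,0,0]]]'

```text
t: 31.22
position: [0.4464, -0.2822, 0.0811]
tool_rot: [-3.135, -0.202, 0.001]
wrist_force: [-0.2, -0.5, 0.4]
opening: 0.0854
grasp_force: 0.0
```

>>> servo_tool --steps '[[[0,0,0],[0,0,0]],[[0,0,0],[0,0,0]],[[0,0,0],[0,0,0]],[[0,0,0],[0,0,0]],[[0,0,0],[0,0,0]],[[0,0,0],[0,0,0]],[[0,0,0],[0,0,0]],[[0,0,0],[0,0,0]]]' --jaw -1 --force 65

```text
t: 32.22
position: [0.4478, -0.2833, 0.0834]
tool_rot: [3.134, 0.202, 0.005]
wrist_force: [-3.8, 2.0, 15.5]
opening: 0.0447
grasp_force: 79.7
```

>>> servo_tool --steps '[[[0,0,0.01],[0,0,0]],[[0,0,0.03],[0,0,0]],[[0,0,0.055],[0,0,0]],[[0,0,0.08],[0,0,0]],[[0,0,0.105],[0,0,0]],[[0,0,0.125],[0,0,0]],[[0,0,0.135],[0,0,0]],[[0,0,0.135],[0,0,0]]]'

```text
t: 33.22
position: [0.4466, -0.2821, 0.2168]
tool_rot: [3.135, 0.202, 0.002]
wrist_force: [0.5, 0.7, -6.0]
opening: 0.0445
grasp_force: 76.2
```

>>> servo_tool --steps '[[[0.005,0.015,0.01],[0,0,0]],[[0.012,0.045,0.015],[0,0,0]],[[0.02,0.08,0.015],[0,0,-0.03]],[[0.03,0.115,0.015],[0,0,-0.06]],[[0.037,0.15,0.015],[0,0,-0.1]],[[0.045,0.185,0.015],[0,0,-0.13]],[[0.055,0.22,0.015],[0,0,-0.16]],[[0.07,0.255,0.015],[0,0,-0.18]],[[0.095,0.285,0.015],[0,0,-0.196]],[[0.12,0.31,0.015],[0,0,-0.196]]]'

```text
t: 34.48
position: [0.5664, 0.0295, 0.23]
tool_rot: [3.14, -0.104, -0.004]
wrist_force: [0.7, -0.2, -5.1]
opening: 0.0442
grasp_force: 76.9
```

>>> servo_tool --steps '[[[0.03,0.02,0],[0,0,0]],[[0.055,0.037,0],[0,0,0]],[[0.075,0.049,0],[0,0,0]],[[0.086,0.053,0],[0,0,0]],[[0.089,0.054,0],[0,0,0]],[[0.089,0.054,-0.02],[0,0,0]],[[0.089,0.054,-0.045],[0,0,0]],[[0.089,0.054,-0.07],[0,0,0]],[[0.089,0.054,-0.085],[0,0,0]],[[0.089,0.054,-0.085],[0,0,0]]]'

```text
t: 35.72
position: [0.6541, 0.0814, 0.1447]
tool_rot: [3.139, -0.107, -0.005]
wrist_force: [0.2, 0.9, -5.7]
opening: 0.0448
grasp_force: 77.1
```

Run:
```python
from h import *
a=snap('side','s5.png');b=cv2.cvtColor(a,cv2.COLOR_RGB2BGR)[80:250,80:300];b=(255*(b/255.)**.6).astype(np.uint8);cv2.imwrite('pics/s5c.png',cv2.resize(b,None,fx=3.5,fy=3.5,interpolation=cv2.INTER_CUBIC))
print(robot.observe()['position'])
```

```text
[0.65522274 0.08151893 0.14604525]
```

View pics/s5c.png

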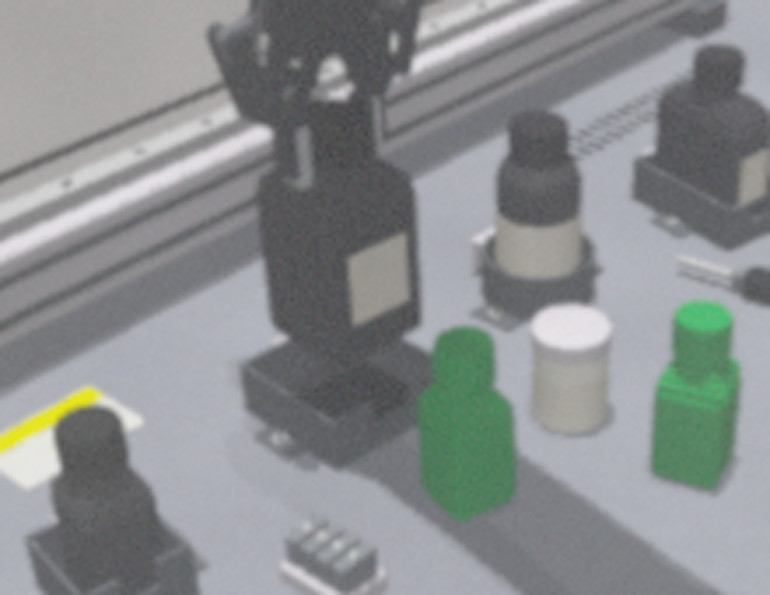

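The other three bottles are seated, and the big bottle is aligned above its holder. Lowering it.

>>> servo_tool --steps '[[[0,0,-0.015],[0,0,0]],[[0,0,-0.028],[0,0,0]],[[0,0,-0.038],[0,0,0]],[[0,0,-0.046],[0,0,0]],[[0,0,-0.051],[0,0,0]],[[0,0,-0.054],[0,0,0]],[[0,0,-0.056],[0,0,0]],[[0,0,-0.057],[0,0,0]],[[0,0,-0.057],[0,0,0]]]'

```text
t: 36.9
position: [0.6556, 0.0818, 0.0894]
tool_rot: [-3.14, 0.106, -0.0]
wrist_force: [0.1, 0.5, -6.2]
opening: 0.0446
grasp_force: 77.2
```

>>> servo_tool --steps '[[[0,0,-0.001],[0,0,0]],[[0,0,-0.0015],[0,0,0]],[[0,0,-0.0015],[0,0,0]]]'

```text
t: 37.28
position: [0.6555, 0.0818, 0.0878]
tool_rot: [3.14, -0.106, -0.0]
wrist_force: [-0.6, 0.5, -5.1]
opening: 0.0444
grasp_force: 77.2
```

>>> servo_tool --steps '[[[0,0,-0.001],[0,0,0]],[[0,0,-0.0015],[0,0,0]],[[0,0,-0.0015],[0,0,0]]]'

```text
t: 37.65
position: [0.6558, 0.0818, 0.0877]
tool_rot: [-3.139, 0.106, -0.001]
wrist_force: [-3.8, 0.2, 5.0]
opening: 0.0447
grasp_force: 80.0
```

Seated. Releasing and retreating.

>>> servo_tool --steps '[[[0,0,0.001],[0,0,0]],[[0,0,0.001],[0,0,0]],[[0,0,0.001],[0,0,0]],[[0,0,0.001],[0,0,0]],[[0,0,0.001],[0,0,0]],[[0,0,0.001],[0,0,0]],[[0,0,0.001],[0,0,0]],[[0,0,0.001],[0,0,0]]]' --jaw 1

```text
t: 38.65
position: [0.6555, 0.0818, 0.0873]
tool_rot: [3.14, -0.106, -0.0]
wrist_force: [-0.3, -0.2, 1.1]
opening: 0.0852
grasp_force: 0.0
```

>>> servo_tool --steps '[[[0,0,0.015],[0,0,0]],[[0,0,0.045],[0,0,0]],[[0,0,0.085],[0,0,0]],[[0,0,0.125],[0,0,0]],[[0,0,0.15],[0,0,0]],[[-0.05,0,0.15],[0,0,0]],[[-0.1,0,0.15],[0,0,0]],[[-0.15,0,0.15],[0,0,0]],[[-0.2,0,0.15],[0,0,0]],[[-0.2,0,0.15],[0,0,0]]]'

```text
t: 39.9
position: [0.4527, 0.0821, 0.238]
tool_rot: [-3.135, 0.104, 0.002]
wrist_force: [1.4, 0.8, 1.0]
opening: 0.0856
grasp_force: 0.0
```

>>> servo_tool --steps '[[[0,0.05,0],[0,0,0]],[[0,0.1,0],[0,0,0]],[[0,0.15,0],[0,0,0]],[[0,0.2,0],[0,0,0]],[[0,0.25,0],[0,0,0]],[[0,0.3,0],[0,0,0]],[[0,0.3,0],[0,0,0]],[[0,0.3,0],[0,0,0]]]'

```text
t: 40.9
position: [0.4566, 0.3811, 0.2374]
tool_rot: [3.139, -0.107, 0.001]
wrist_force: [0.1, -1.4, 1.1]
opening: 0.0851
grasp_force: 0.0
```

Run:
```python
from h import *
a=snap('top','t9.png');b=cv2.cvtColor(a,cv2.COLOR_RGB2BGR)[95:225,100:380];b=(255*(b/255.)**.6).astype(np.uint8);cv2.imwrite('pics/t9c.png',cv2.resize(b,None,fx=2.8,fy=2.8,interpolation=cv2.INTER_CUBIC))
```

```text
(no output)
```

View pics/t9c.png

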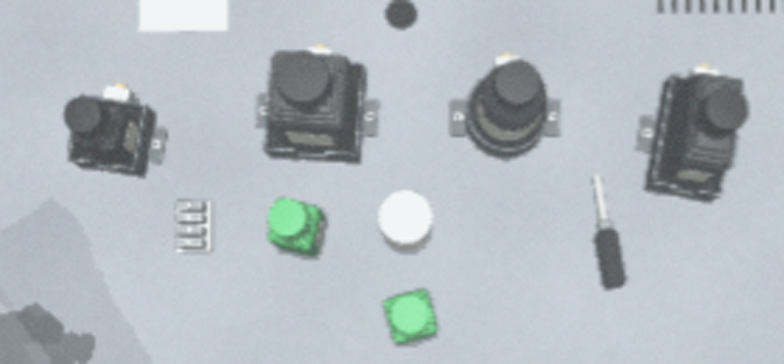

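All four bottles stand upright in their holders, and the jar and driver haven't moved. I'll check the cap positions and then hand in.

Run:
```python
from h import *
P=at('top',np.array([(83,115),(304,83),(517,85),(723,108)])/2.8+[100,95],np.array([.114,.149,.134,.134]))[:,:2]
T=np.array([[.6332,.2823],[.6555,.0819],[.6514,-.1027],[.6242,-.2851]])
e=np.linalg.norm(P-T,axis=1);print(e)
if e.max()<.008: print(robot.hand_in())
```

```text
[0.0036932  0.00713692 0.00290029 0.00372547]
the job is handed in; nothing more can be done
None
```

All four bottles were set upright on the floors of their matching holders and the job was handed in at about 41 s; the last top view put every cap within about 7 mm of its holder's centre, and the jar and screwdriver look undisturbed (no verdict was returned).

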